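Seat the medal and hold the viewer cover over its screw holes

TASK

Push the red coin slide of the blue mounting jig all the way in so that the copper medal goes fully home in its seat, and let the slide spring back. Then pick up the aluminium cover plate by its black square eyepiece and hold it level over the seat, about 15 mm above the jig and clear of it, with its four corner holes lined up with the four threaded holes below (either way round), ready for someone to start the screws. Finish while still holding it there, and leave the other things on the bench where they are.

Things in the scene. Friction and masses are not known exactly. Their poses are not given: they have to be found in the camera images.
- jig_top (a point): Middle of the four threaded holes of the blue jig, straight above the medal's seat, level with the top of its two rails, 32 mm above the bench. x is level and is the direction in which the coin slide is pushed; z is up. The rails (x -52 to +52 mm, |y| 20.5 to 42.5 mm) are the jig's highest fixed part. The medal runs in the channel between them, to a stop at x = +20 mm.
- jig_hole_a (a point): Mouth of one threaded hole (6 mm wide) in the jig's rail top, 40 mm along +x and 31.5 mm along +y of jig_top. The other three lie at (+40,-31.5), (-40,+31.5) and (-40,-31.5) mm.
- jig_hole_b (a point): Mouth of the diagonally opposite threaded hole, at (-40,-31.5) mm from jig_top in its frame.
- coin_slide (a joint): Travel of the sprung coin slide along the jig's +x, in m: 0 = sprung back (start), 0.062 = fully in, at its stop. The spring pushes back with about 2.5 N at the start and 7.5 N fully in, and returns the slide to 0 when it is let go.
- slide_pad (a point): Red upright push pad of the coin slide, 36 mm wide, 7 mm thick, top 71 mm above the bench. This point is mid-width on its rear face (the face pushed along +x), 56 mm above the bench, at the start 112 mm behind jig_top. Axes as jig_top; moves with the slide. The space behind and above it is free; the base plate under it is 20 mm high.
- coin_center (a point): Centre of the copper medal, a loose disc 38 mm across, 4 mm thick, 35 g, lying flat in the jig's channel 50 to 60 mm behind the seat. The slide's blade pushes it along the channel; when home its centre lies below jig_top.
- cover_grip (a point): Centre of the black square eyepiece in the middle of the cover plate: 42 x 42 mm outside, 40 mm tall, hollow, 5 mm walls, faces square to the plate's x and y. The point is 25 mm above the plate's underside, 20 mm below the eyepiece's top. z is up. At the start the plate lies flat on a cork block (130 x 120 mm, 18 mm high), turned within 0.9 rad of the jig's direction.
- cover_under (a point): Middle of the cover plate's underside, 25 mm below cover_grip. Same axes.
- cover_hole_a (a point): Corner hole of the cover plate at its underside, at (+40,+31.5) mm from cover_under along the plate's x, y. The other holes are at (+40,-31.5), (-40,+31.5), (-40,-31.5) mm.
- cover_hole_b (a point): Diagonally opposite corner hole, at (-40,-31.5) mm from cover_under.
- screw_tin: Small open steel tin of screws, 60 mm across, 28 mm high; origin at its underside. Bystander.
- jar: Amber jar with white cap, 54 mm across, 65 mm high; origin at its underside. Bystander.
- coin_tube: Grey coin tube with blue cap, 45 mm across, 62 mm high; origin at its underside. Bystander.
- red_tray: Red coin tray, 170 x 220 x 18 mm, with coins in it; origin at its underside. Bystander.
- screwdriver: Screwdriver with yellow handle, 190 mm long, lying flat. Bystander.
- brush: Small brush, 160 mm long, lying flat. Bystander.
- cover: Aluminium cover plate, 96 mm along its x, 80 mm along its y, 5 mm thick, an 8 mm hole near each corner, with the black eyepiece on top; about 110 to 230 g in all, loose. Origin and axes as cover_under.
- jig: Blue mounting jig, fixed to the bench (place and direction vary). Origin on the bench 32 mm below jig_top, same axes. Base plate from x = -135 to +60 mm and y = -43 to +43 mm, top 20 mm above the bench; for x < -52 mm only low guides, 28 mm above the bench, flank the channel, besides the red push pad.
Things that resemble listed ones, but are neither listed nor needed, are in the scene too. Of the things shaped like the part that bears coin_center, the copper one is meant.

How it is judged:
By the outcome, as a careful person would: the job done as asked, in the order asked, and still so for the second after the job is handed in, while the arm keeps its last pose, push and grip.
It also fails if it takes over 58 s, if anything falls off the work surface, if the arm or the gripper's body presses on something with over 40 N, if the wrist force passes 120 N, or if a joint passes its speed limit or range.

ROBOT

A 6-joint arm with a two-finger parallel gripper is mounted at the origin on the work surface. World frame = base frame: x ahead of the robot, y to its left, z up, the work surface at z = 0. Lengths are in m, angles in degrees, forces in N, time in s.
With the tool pointing down it reaches from about 0.3 to 0.75 m from the base axis. Payload 8.5 kg.
Tool frame: the origin (TCP) lies at the very end of the fingers, on their centre line; the grasp point (between the pads) lies 19 mm behind it (env.grasp_offset is the distance from the TCP to the grasp point, in m); y points along the fingers, z is the direction in which the jaws open and shut, and the axes are right-handed (so a half turn about y gives the same grasp; the last joint's range is limited). The gripper opens to 85 mm and grips with 20 to 120 N. Pads are 22 mm wide; open, the fingers measure 114 mm over their backs; the gripper's body (76 mm by 85 mm) begins 54 mm behind the grasp point. The pads swing forward as they close: fully open they stand 13 mm farther back than shut.
Start: joints at [-80.919, 21.807, 74.336, -0, 83.858, -12.336], TCP at [0.201, -0.512, 0.231] pointing down, gripper open.
Joint ranges: [-178.18, 178.18], [-50.72, 133.34], [12.68, 142.11], [-81.47, 261.47], [9.98, 163.14], [-165.26, 165.26]. Speed limits (degrees/s): [136.94, 136.94, 180, 180, 180, 180].

INTERFACE

Orientations are given as a 3x3 rotation matrix whose columns are the frame's x, y, z axes.
In Python, from rig import env gives the robot as it stands. The module is installed in compiled form; this text tells all that it offers.
- The arm moves only by the shell command python3 -m pendant 'ROWS' [FORCE]. ROWS is JSON, a list of rows, each a list of 3 entries, a list of its own where there are three numbers: the shift along the world's x, y, z as a fraction of full scale, then the turn about the world's z as a fraction of full scale, then the opening, from 0 (shut) to 1 (fully open). A call has 1 to 12 rows; each row shifts and turns the commanded pose from where the row before left it; what a row does not reach is not made up. Full scale, the value 1, is 30 mm for a shift and 5 degrees for a turn. A row lasts 1/12 s, in which the tool goes at most 41.7 mm and 7.16 degrees, less where a joint would pass 70% of its speed; a pose out of reach is approached as far as the arm can. A call with a number of a shift or a turn outside -1 to 1 is refused whole. A call with a gripper value outside its range is refused whole. The fingers move at their own pace and stop on an object; FORCE is the grip in N (left out, the last holds). Time passes only in rows, so rows that do not move let the fingers close. It gives the time, the measured TCP pose, the force and the opening at its end, in the units of the state.
- env.observe(): the state, without advancing time (a new reading comes with each control period).
- env.get_image(name): name is "side" or "top" or "wrist"; returns (picture, depth): 480x640x3 uint8, red, green, blue; 480x640 float32, m along the optical axis (not along the pixel's ray), 0 where there is no reading.
- env.camera_model(name): a dict with "camera_matrix" (3x3 intrinsics, pixels), "R" (3x3) and "t" (3): a world point X has camera coordinates R X + t; the wrist camera has in their place "tool_from_camera" (4x4, takes a point from camera to tool coordinates, whose origin is the TCP and whose axes are the tool frame's). Camera axes: x right, y down, z forward; pixel columns grow to the right and rows downward; lengths in m; the calibration is good to about 2 mm. A picture is of the moment at which its call begins: read the wrist's pose just before it. camera_model takes no time and is no camera call.
- env.close_job(): hands the job in, once; it reports no verdict.
The state is a dict: "time_s": time; "q": joint angles; "qvel": joint speeds; "joint_efforts": joint torques, N m; "position": TCP position; "tool_rot": TCP orientation; "ft_force": force on the tool from outside, world axes, zero at the start; "wrist_torque": the same for the moment, N m; "grip_width": finger opening in m.
Only numpy, scipy, OpenCV 4.12 (cv2) and the standard library are available. Lean on these libraries where they do the work, as an engineer would, in place of code of your own. Each camera call takes 0.05 s, during which the arm holds its last target.

## Working session

There is one attempt and no reset: what is moved stays moved. The work goes in short steps, Python scripts to look and compute and a shell command to move; the robot and the scene stay as the last step left them, time stands still between calls to the robot, and variables do not carry over. Pictures are saved under pics/ and viewed, and the job is handed in when it is done.

```bash
mkdir -p pics; ls; cat > h.py <<'E'
import numpy as np, cv2
from rig import env
def save(name,fn):
    s=env.observe(); im,d=env.get_image(name); cv2.imwrite('pics/'+fn,cv2.cvtColor(im,cv2.COLOR_RGB2BGR)); np.savez('pics/'+fn[:-4]+'.npz',im=im,d=d,p=s['position'],R=s['tool_rot']); return im,d,s
def pose(name,s=None):
    m=env.camera_model(name);K=np.array(m['camera_matrix'])
    if name=='wrist':
        T=np.array(m['tool_from_camera']);R=np.array(s['tool_rot']);p=np.array(s['position'])
        Rc=R@T[:3,:3];c=R@T[:3,3]+p
    else:
        R=np.array(m['R']);Rc=R.T;c=-R.T@np.array(m['t'])
    return K,Rc,c
def ray(name,uv,z,s=None):
    K,Rc,c=pose(name,s)
    uv=np.atleast_2d(uv).astype(float)
    d=np.c_[uv,np.ones(len(uv))]@np.linalg.inv(K).T@Rc.T
    return c+d*((z-c[2])/d[:,2])[:,None]
def cloud(name,d,s=None):
    K,Rc,c=pose(name,s)
    v,u=np.mgrid[:480,:640]
    P=np.stack([u,v,np.ones_like(u)],-1)@np.linalg.inv(K).T*d[...,None]
    return P@Rc.T+c
E
python3 - <<'E'
from h import *
for n in ['top','side','wrist']:
    save(n,n+'0.png')
s=env.observe();print(s)
print(env.grasp_offset)
for n in ['top','side']: print(pose(n))
print(env.camera_model('wrist'))
E
```

```text
pics
{'time_s': 0.15, 'q': array([-8.09187440e+01,  2.18347506e+01,  7.43719779e+01,  1.23055543e-03,
        8.38579282e+01, -1.23350550e+01]), 'qvel': array([-0.06151491, -0.14162229, -0.24066065, -0.01841308, -0.0419462 ,
        0.08834691]), 'joint_efforts': array([ 1.92344836e-03, -4.48630643e+01, -2.31343925e+01, -1.38179166e-04,
        3.84359810e-03, -1.94381488e-05]), 'position': array([ 0.20080286, -0.51180272,  0.23084546]), 'tool_rot': array([[-9.30952769e-01, -1.57026169e-04,  3.65139586e-01],
       [-3.65139526e-01,  1.11769788e-03, -9.30952135e-01],
       [-2.61931895e-04, -9.99999363e-01, -1.09786040e-03]]), 'ft_force': array([ 0.61326571, -0.29977483, -0.13234761]), 'wrist_torque': array([ 0.00741313,  0.01845426, -0.027906  ]), 'grip_width': 0.08556081115071812}
0.0187
(array([[600.56908672,   0.        , 318.40232952],
       [  0.        , 600.56908672, 240.29111871],
       [  0.        ,   0.        ,   1.        ]]), array([[-1.85184871e-02, -9.95439651e-01,  9.35786690e-02],
       [-9.99827185e-01,  1.85899871e-02, -1.07679767e-04],
       [-1.63243754e-0
[... 272 characters left out ...]
9192,  0.36569023],
       [-0.44046861, -0.51752161,  0.73359306],
       [ 0.00901471, -0.81963825, -0.5728105 ]]), array([ 0.02972517, -1.02414096,  0.82891494]))
{'camera_matrix': array([[359.49019689,   0.        , 323.25578553],
       [  0.        , 359.49019689, 236.85865399],
       [  0.        ,   0.        ,   1.        ]]), 'tool_from_camera': array([[ 1.00661592e-04,  9.63359853e-01,  2.68212199e-01,
        -6.75488345e-02],
       [-2.43456515e-04, -2.68212169e-01,  9.63359836e-01,
        -1.42237781e-01],
       [ 9.99999965e-01, -1.62271342e-04,  2.07537569e-04,
         4.83834251e-04],
       [ 0.00000000e+00,  0.00000000e+00,  0.00000000e+00,
         1.00000000e+00]])}
```

View pics/top0.png

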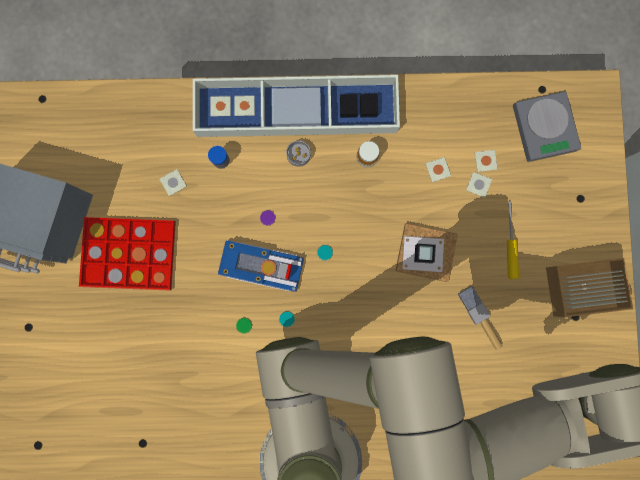

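View pics/side0.png

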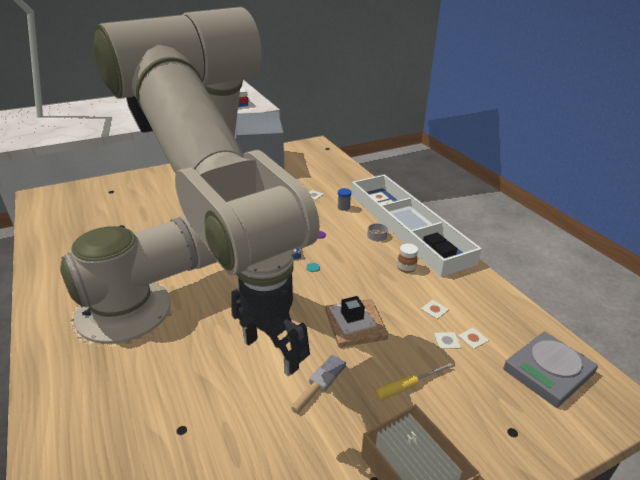

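View pics/wrist0.png

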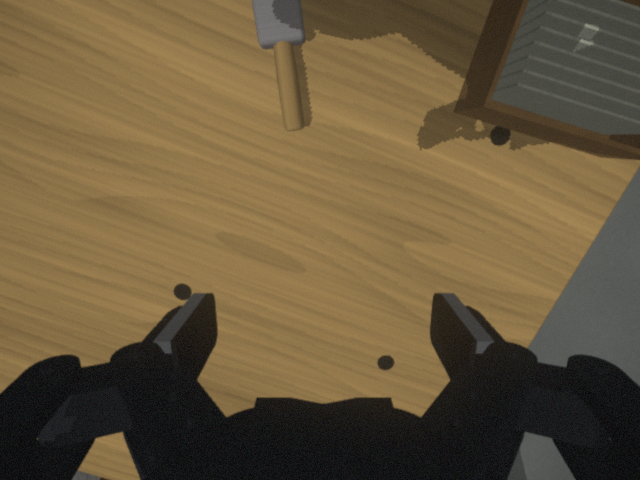

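The top view shows the blue jig around (262,265) with its red pad near (287,271). The cover on its cork is at (425,253). Next I'll zoom in on both.

```bash
python3 - <<'E'
import cv2,numpy as np
i=cv2.imread('pics/top0.png')
a=cv2.resize(i[230:300,210:315],None,fx=7,fy=7,interpolation=cv2.INTER_CUBIC);cv2.imwrite('pics/t_jig.png',a)
a=cv2.resize(i[215:285,390:465],None,fx=8,fy=8,interpolation=cv2.INTER_CUBIC);cv2.imwrite('pics/t_cov.png',a)
E
```

```text
(no output)
```

View pics/t_jig.png

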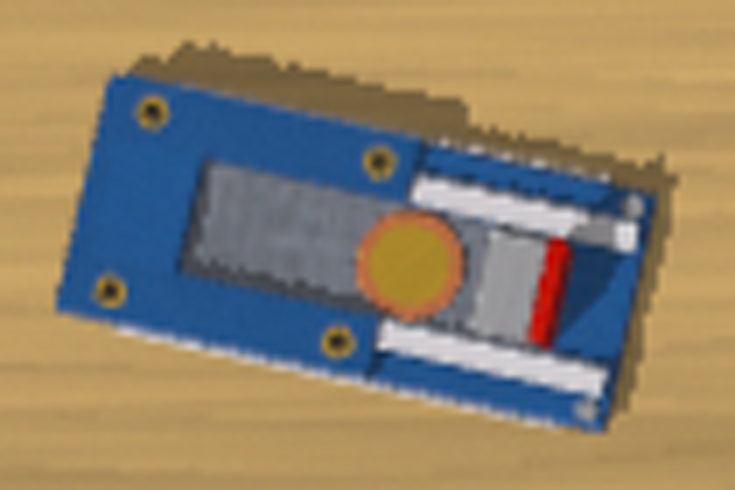

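View pics/t_cov.png

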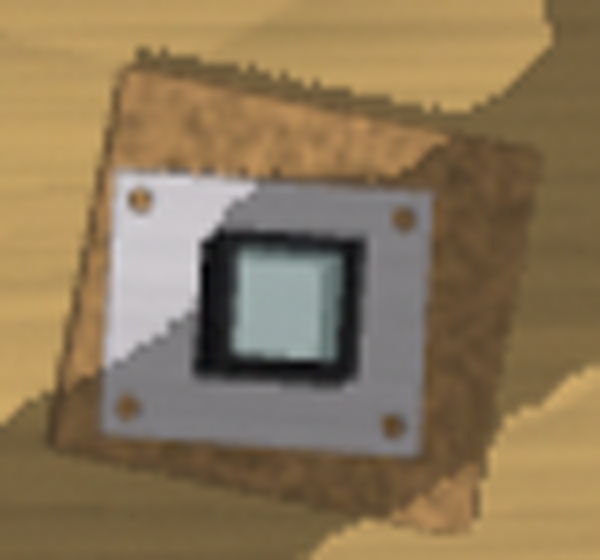

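```bash
python3 - <<'E'
from h import *
f=lambda p,s,o:[(np.array(q)+.5)/s-.5+o for q in p]
J=ray('top',f([(151,111),(109,291),(379,161),(337,342)],7,[210,230]),.032)
print(J.round(4),J.mean(0).round(4)); 
ax=(J[:2].mean(0)-J[2:].mean(0)); print('yaw jig',np.degrees(np.arctan2(ax[1],ax[0])),np.linalg.norm(ax),np.linalg.norm(J[0]-J[1]))
C=ray('top',f([(140,199),(127,405),(404,219),(393,426)],8,[390,215]),.0225)
print(C.round(4),C.mean(0).round(4)); 
ax=(C[:2].mean(0)-C[2:].mean(0)); print('yaw cov',np.degrees(np.arctan2(ax[1],ax[0])),np.linalg.norm(ax),np.linalg.norm(C[0]-C[1]))
d=np.load('pics/top0.npz')['d'];P=cloud('top',d)
print('depth z: eyepiece',P[240:264,415:436,2].max(),'rail',P[240:250,232:260,2].mean())
print('pad',ray('top',f([(553,290)],7,[210,230]),.071))
s=env.observe();R=s['tool_rot'];print('jaw yaw',np.degrees(np.arctan2(R[1,2],R[0,2])))
E
```

```text
[[0.5167 0.1806 0.032 ]
 [0.455  0.1953 0.032 ]
 [0.498  0.1023 0.032 ]
 [0.4361 0.1173 0.032 ]] [0.4765 0.1489 0.032 ]
yaw jig 76.4661868244644 0.08038277607341977 0.06339314218581134
[[ 0.5242 -0.2449  0.0225]
 [ 0.4618 -0.239   0.0225]
 [ 0.5166 -0.3247  0.0225]
 [ 0.4539 -0.319   0.0225]] [ 0.4891 -0.2819  0.0225]
yaw cov 84.49205452999529 0.08030680133806316 0.06269098686875922
depth z: eyepiece 1.4734057255918147 rail 0.023031719706829254
pad [[0.4508519  0.04117527 0.071     ]]
jaw yaw -68.58381313357162
```

```bash
python3 -m pendant '[[[0.447,0.959,0],1,0],[[0.447,0.959,0],1,0],[[0.447,0.959,0],1,0],[[0.447,0.959,0],1,0],[[0.447,0.959,0],1,0],[[0.447,0.959,0],1,0],[[0.447,0.959,0],1,0],[[0.447,0.959,0],1,0],[[0.447,0.959,0],1,0],[[0.447,0.959,0],1,0],[[0.447,0.959,0],1,0],[[0.447,0.959,0],0,0]]' 30
```

```text
time_s: 1.15
position: [0.362, -0.1652, 0.2313]
tool_rot: [[-0.231, -0.0, 0.973], [-0.973, 0.0, -0.231], [-0.0, -1.0, -0.0]]
ft_force: [0.5, -0.5, 0.0]
grip_width: 0.0002
```

```bash
python3 -m pendant '[[[0.447,0.959,0],0,0],[[0.447,0.959,0],0,0],[[0.447,0.959,0],0,0],[[0.447,0.959,0],0,0],[[0.447,0.959,0],0,0],[[0.447,0.959,0],0,0],[[0,0,0],0,0],[[0,0,0],0,0],[[0,0,0],0,0]]'
python3 - <<'E'
from h import *
save('wrist','wrist1.png'); save('top','top1.png')
s=env.observe();R=s['tool_rot'];print(s['time_s'],s['position'],s['q'],'jaw yaw',np.degrees(np.arctan2(R[1,2],R[0,2])),s['ft_force'])
E
```

```text
time_s: 1.9
position: [0.442, 0.0056, 0.2311]
tool_rot: [[-0.235, -0.001, 0.972], [-0.972, -0.0, -0.235], [0.0, -1.0, -0.001]]
ft_force: [0.3, -0.1, -0.1]
grip_width: -0.0001
2.0 [0.44190689 0.00502476 0.23126777] [-1.47618065e+01  1.09201317e+01  9.01969485e+01 -9.67740861e-03
  7.88974129e+01 -1.09655848e+00] jaw yaw -13.663384451605932 [-0.34980624 -0.34755231  0.1953352 ]
```

View pics/wrist1.png

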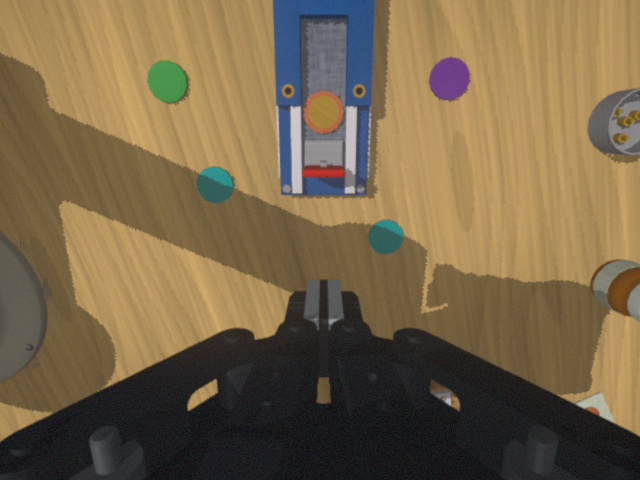

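View pics/top1.png

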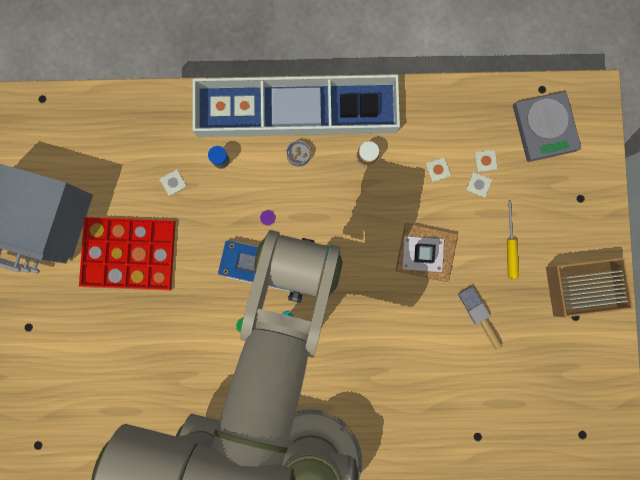

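The wrist view shows the pad (323,172) and the medal (323,112) lined up with the closed fingers (323,300). The copper medal is the one in the channel. I'll descend behind the pad.

```bash
python3 -m pendant '[[[0,0,-1],0,0],[[0,0,-1],0,0],[[0,0,-1],0,0],[[0,0,-1],0,0],[[0,0,-1],0,0],[[0,0,-1],0,0],[[0,0,-0.1],0,0],[[0,0,0],0,0],[[0,0,0],0,0]]'
python3 - <<'E'
from h import *
save('wrist','wrist2.png')
E
```

```text
time_s: 2.75
position: [0.4428, 0.0052, 0.0495]
tool_rot: [[-0.236, 0.001, 0.972], [-0.972, -0.0, -0.236], [0.0, -1.0, 0.001]]
ft_force: [-0.1, -0.4, 0.8]
grip_width: 0.0003
```

View pics/wrist2.png

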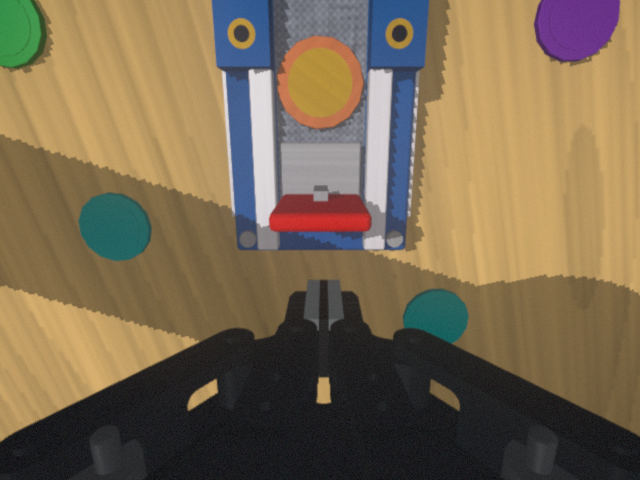

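```bash
python3 -m pendant '[[[0.078,0.324,0],0,0],[[0.078,0.324,0],0,0],[[0.078,0.324,0],0,0],[[0.078,0.324,0],0,0],[[0.078,0.324,0],0,0],[[0.078,0.324,0],0,0],[[0.078,0.324,0],0,0],[[0,0,0],0,0],[[0,0,0],0,0]]'
python3 - <<'E'
from h import *
save('wrist','wrist3.png')
s=env.observe();u=np.array([.234,.972]);print((s['position'][:2]-[.4765,.1489])@u, s['ft_force'][:2]@u)
E
```

```text
time_s: 3.55
position: [0.459, 0.0744, 0.0486]
tool_rot: [[-0.233, 0.001, 0.972], [-0.972, -0.001, -0.233], [0.001, -1.0, 0.001]]
ft_force: [0.0, -5.9, 3.8]
grip_width: 0.0
-0.07677851172789067 -5.559359000334465
```

View pics/wrist3.png

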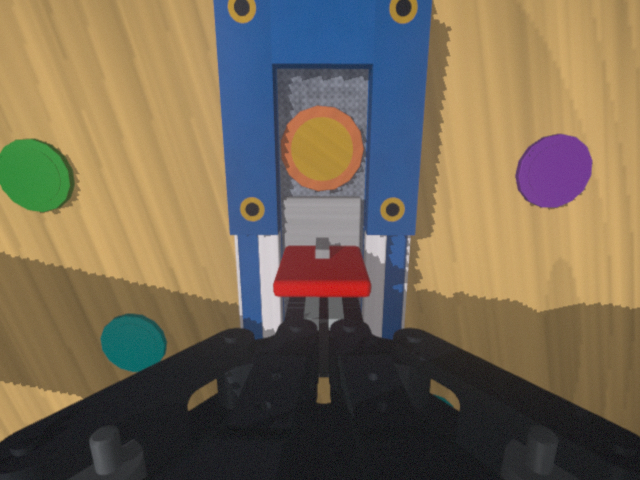

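```bash
python3 -m pendant '[[[0.039,0.162,0],0,0],[[0.039,0.162,0],0,0],[[0.023,0.097,0],0,0],[[0,0,0],0,0],[[0,0,0],0,0]]'
for i in 1 2; do python3 -m pendant '[[[0.008,0.033,0],0,0],[[0.008,0.033,0],0,0],[[0,0,0],0,0],[[0,0,0],0,0]]'; done
python3 - <<'E'
from h import *
save('wrist','wrist4.png')
s=env.observe();u=np.array([.234,.972]);print((s['position'][:2]-[.4765,.1489])@u, s['ft_force'][:2]@u)
E
```

```text
time_s: 4.02
position: [0.4619, 0.0864, 0.0486]
tool_rot: [[-0.234, 0.001, 0.972], [-0.972, -0.001, -0.234], [0.001, -1.0, 0.001]]
ft_force: [-0.0, -6.7, 4.4]
grip_width: 0.0
time_s: 4.35
position: [0.4623, 0.0883, 0.0486]
tool_rot: [[-0.234, 0.001, 0.972], [-0.972, -0.001, -0.234], [0.001, -1.0, 0.001]]
ft_force: [-0.8, -7.4, 4.2]
grip_width: 0.0001
time_s: 4.68
position: [0.4627, 0.0896, 0.0486]
tool_rot: [[-0.234, 0.0, 0.972], [-0.972, -0.002, -0.234], [0.002, -1.0, 0.001]]
ft_force: [-1.0, -12.0, 4.6]
grip_width: 0.0003
-0.0608704057184967 -10.989820527267835
```

View pics/wrist4.png

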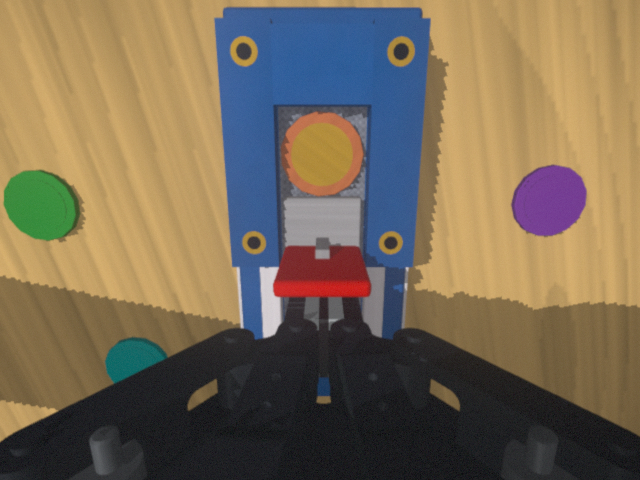

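```bash
python3 -m pendant '[[[0.008,0.033,0],0,0],[[0.008,0.033,0],0,0],[[0,0,0],0,0],[[0,0,0],0,0]]'
python3 - <<'E'
from h import *
s=env.observe();u=np.array([.234,.972]);print((s['position'][:2]-[.4765,.1489])@u, s['ft_force'][:2]@u)
im,d,s=save('wrist','wrist5.png')
hsv=cv2.cvtColor(im,cv2.COLOR_RGB2HSV)
m=cv2.inRange(hsv,(5,120,90),(35,255,255));m[:100]=0;m[200:]=0;m[:,:275]=0;m[:,372:]=0
c=max(cv2.findContours(m,0,2)[0],key=cv2.contourArea);uv,r=cv2.minEnclosingCircle(c);print(uv,r)
p=ray('wrist',uv,.024,s)[0];e=p[:2]-[.4765,.1489];print(p,e@u,e@[-u[1],u[0]])
H=ray('wrist',[(244,51),(401,51),(254,243),(391,243)],.032,s);print(H.round(4),H.mean(0))
# depth of channel/coin
P=cloud('wrist',d,s);print(P[140:170,310:340,2].mean())
E
```

```text
time_s: 5.07
position: [0.4627, 0.0898, 0.0486]
tool_rot: [[-0.233, -0.001, 0.972], [-0.972, -0.006, -0.233], [0.006, -1.0, -0.0]]
ft_force: [-4.3, -26.4, 8.0]
grip_width: 0.0001
-0.06068454764337325 -26.6310494833427
(322.1429138183594, 153.30401611328125) 42.01205062866211
[0.47622288 0.14815555 0.024     ] -0.0007884490622062068 9.515539788497031e-05
[[0.4553 0.1946 0.032 ]
 [0.5163 0.1799 0.032 ]
 [0.4364 0.1167 0.032 ]
 [0.4977 0.102  0.032 ]] [0.47643824 0.14828775 0.032     ]
0.024458465325569067
```

```bash
python3 -m pendant '[[[-0.023,-0.097,0],0,0],[[-0.039,-0.162,0],0,0],[[-0.062,-0.259,0],0,0],[[-0.062,-0.259,0],0,0],[[-0.062,-0.259,0],0,0],[[-0.062,-0.259,0],0,0],[[-0.062,-0.259,0],0,0],[[-0.062,-0.259,0],0,0],[[-0.062,-0.259,0],0,0],[[-0.062,-0.259,0],0,0],[[-0.062,-0.259,0],0,0],[[-0.062,-0.259,0],0,0]]'
python3 -m pendant '[[[0,0,0],0,0],[[0,0,1],0,0],[[0,0,1],0,0],[[0,0,1],0,0],[[0,0,1],0,0],[[0,0,0],0,0],[[0,0,0],0,0]]'
python3 - <<'E'
from h import *
save('wrist','wrist6.png')
E
```

```text
time_s: 6.12
position: [0.4422, 0.0065, 0.0482]
tool_rot: [[-0.235, -0.001, 0.972], [-0.972, 0.001, -0.235], [-0.0, -1.0, -0.001]]
ft_force: [0.4, 0.2, 0.0]
grip_width: -0.0
time_s: 6.7
position: [0.443, 0.0071, 0.1692]
tool_rot: [[-0.235, 0.003, 0.972], [-0.972, -0.001, -0.235], [-0.0, -1.0, 0.003]]
ft_force: [-0.3, -0.2, -0.4]
grip_width: 0.0003
```

View pics/wrist6.png

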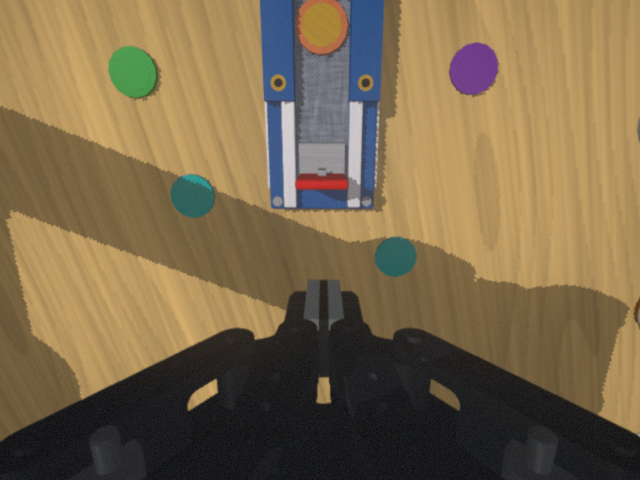

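The slide sprang back: the pad is at (322,182), its starting place, and the medal stayed in. Now to the cover, with a look from beside it.

```bash
python3 -m pendant '[[[0.075,-1,0],0.162,0],[[0.075,-1,0],0.162,0],[[0.075,-1,0],0.162,0],[[0.075,-1,0],0.162,0],[[0.075,-1,0],0.162,0],[[0.075,-1,0],0.162,0],[[0.075,-1,0],0.162,0],[[0.075,-1,0],0.162,1],[[0.075,-1,0],0.162,1],[[0.075,-1,0],0.162,1],[[0.075,-1,0],0,1],[[0.075,-1,0],0,1]]'
python3 -m pendant '[[[0,0,0],0,1],[[0,0,0],0,1],[[0,0,0],0,1]]'
python3 - <<'E'
from h import *
save('wrist','wrist7.png');save('top','top7.png')
E
```

```text
time_s: 7.75
position: [0.469, -0.354, 0.1661]
tool_rot: [[-0.096, -0.002, 0.995], [-0.995, 0.003, -0.096], [-0.003, -1.0, -0.003]]
ft_force: [1.0, 0.3, 0.3]
grip_width: 0.0604
time_s: 8.0
position: [0.4692, -0.352, 0.1668]
tool_rot: [[-0.095, -0.002, 0.995], [-0.995, 0.003, -0.095], [-0.002, -1.0, -0.002]]
ft_force: [-0.1, -0.1, -0.3]
grip_width: 0.0856
```

View pics/wrist7.png

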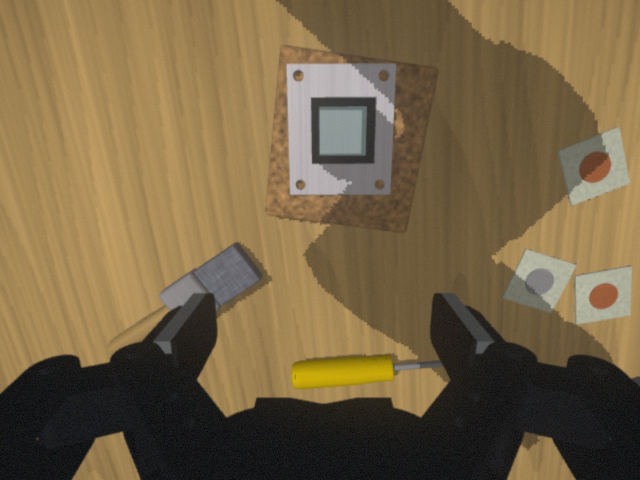

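View pics/top7.png

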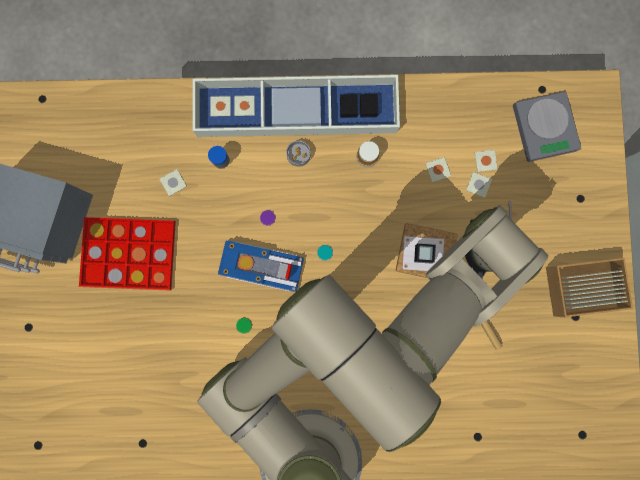

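```bash
python3 - <<'E'
from h import *
D=np.load('pics/wrist7.npz');im=D['im'];s=dict(position=D['p'],tool_rot=D['R'])
hsv=cv2.cvtColor(im,cv2.COLOR_RGB2HSV)
pts=[]
for (u,v) in [(298,76),(384,76),(300,184),(379,184)]:
    w=hsv[v-8:v+9,u-8:u+9,1].astype(float); m=(w>90); 
    m=m.astype(np.uint8); n,l,st,ce=cv2.connectedComponentsWithStats(m)
    k=min(range(1,n),key=lambda k:np.hypot(*(ce[k]-8))); pts.append(ce[k]+[u-8,v-8]);print(pts[-1],st[k,4])
H=ray('wrist',pts,.0225,s);print(H.round(4),H.mean(0).round(4))
a=H[[0,1]].mean(0)-H[[2,3]].mean(0);print('yaw',np.degrees(np.arctan2(a[1],a[0])),np.linalg.norm(a),np.linalg.norm(H[0]-H[1]))
g=cv2.inRange(hsv,(0,0,0),(180,255,50));g[:90]=0;g[170:]=0;g[:,:300]=0;g[:,385:]=0
c=max(cv2.findContours(g,0,2)[0],key=cv2.contourArea);r=cv2.minAreaRect(c);print(r);print('eyepiece',ray('wrist',r[0],.063,s))
E2=ray('wrist',cv2.boxPoints(r),.063,s);print(np.linalg.norm(E2[0]-E2[1]),np.linalg.norm(E2[1]-E2[2]))
R=s['tool_rot'];print('jaw yaw',np.degrees(np.arctan2(R[1,2],R[0,2])))
i=cv2.imread('pics/top7.png');cv2.imwrite('pics/t7.png',cv2.resize(i[230:300,210:315],None,fx=7,fy=7,interpolation=cv2.INTER_CUBIC))
cv2.imwrite('pics/w7.png',cv2.resize(cv2.cvtColor(im,cv2.COLOR_RGB2BGR)[40:240,240:460],None,fx=3,fy=3))
E
```

```text
[298.09836066  75.90163934] 61
[383.03921569  75.43137255] 51
[300.36956522 184.02173913] 46
[378.95652174 183.63043478] 46
[[ 0.4609 -0.2399  0.0225]
 [ 0.5232 -0.2456  0.0225]
 [ 0.4537 -0.3189  0.0225]
 [ 0.5159 -0.3246  0.0225]] [ 0.4884 -0.2822  0.0225]
yaw 84.72922217245488 0.0793669984939371 0.06252046017496374
((362.83856201171875, 146.58367919921875), (20.08580780029297, 30.003955841064453), 3.5763344764709473)
eyepiece [[ 0.50091934 -0.2935304   0.063     ]]
0.01930027696962993 0.013217276801412296
jaw yaw -5.478919858276578
```

View pics/t7.png

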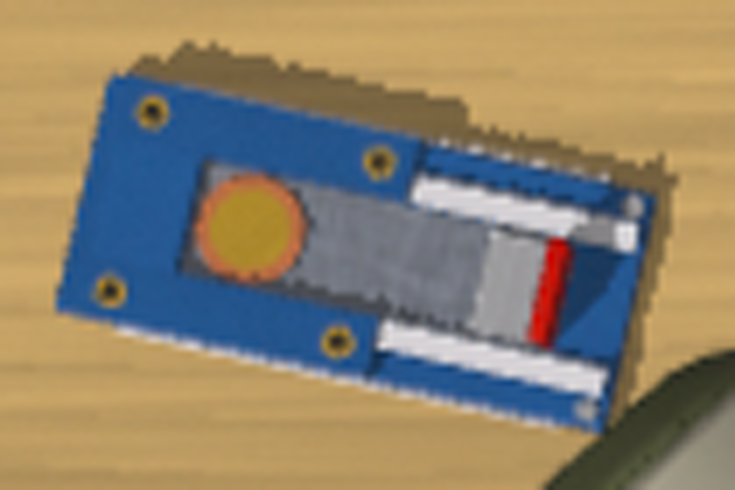

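View pics/w7.png

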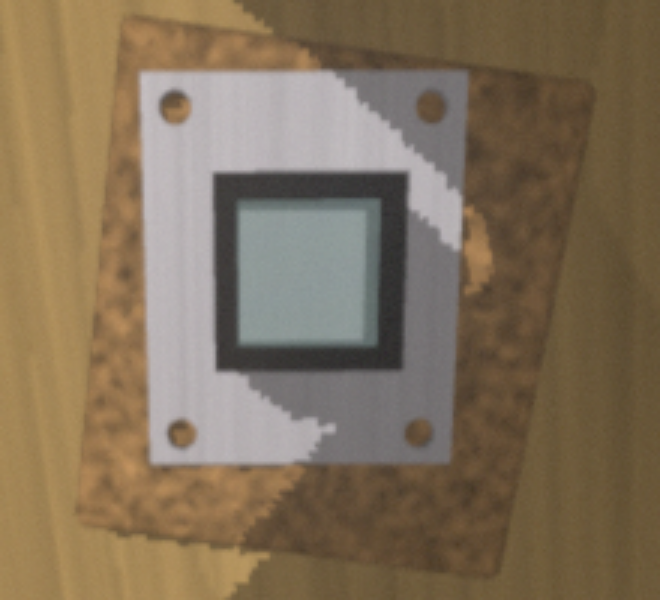

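```bash
python3 - <<'E'
from h import *
u=np.array([.234,.972]);
for fn in ['top0','top7']:
    im=np.load(f'pics/{fn}.npz')['im'];hsv=cv2.cvtColor(im,cv2.COLOR_RGB2HSV)
    m=cv2.inRange(hsv,(3,110,90),(35,255,255));M=np.zeros_like(m);M[250:280,236:280]=m[250:280,236:280]
    n,l,st,ce=cv2.connectedComponentsWithStats(M);k=1+np.argmax(st[1:,4]);print(fn,ce[k],st[k,4],st[k])
    p=ray('top',ce[k],.024)[0];e=p[:2]-[.4765,.1489];print(p,e@u,e@[-u[1],u[0]])
E
```

```text
top0 [268.10326087 267.41847826] 184 [261 260  15  16 184]
[0.46246096 0.09283629 0.024     ] -0.05777906446590255 0.0005270367101268755
top7 [245.27027027 262.21621622] 185 [238 255  16  15 185]
[0.47605862 0.14786952 0.024     ] -0.001104908496873408 0.00018788569929774658
```

The medal is home: it measures about -1 mm from the hole centre in the top view and -0.2 mm in the wrist view when pushed. I'll move over the eyepiece and go down.

```bash
python3 -m pendant '[[[0.216,0.777,0],0,1],[[0.216,0.777,0],0,1],[[0.216,0.777,0],0,1],[[0,0,0],0,1],[[0,0,0],0,1],[[0,0,-1],0,1],[[0,0,-1],0,1],[[0,0,0],0,1],[[0,0,0],0,1]]'
python3 - <<'E'
from h import *
save('wrist','wrist8.png');save('side','side8.png')
s=env.observe();print(s['position'])
E
```

```text
time_s: 8.85
position: [0.4885, -0.2832, 0.1079]
tool_rot: [[-0.096, -0.002, 0.995], [-0.995, 0.002, -0.096], [-0.001, -1.0, -0.002]]
ft_force: [1.0, -0.6, 0.0]
grip_width: 0.0852
[ 0.48955292 -0.28393851  0.1099395 ]
```

View pics/wrist8.png

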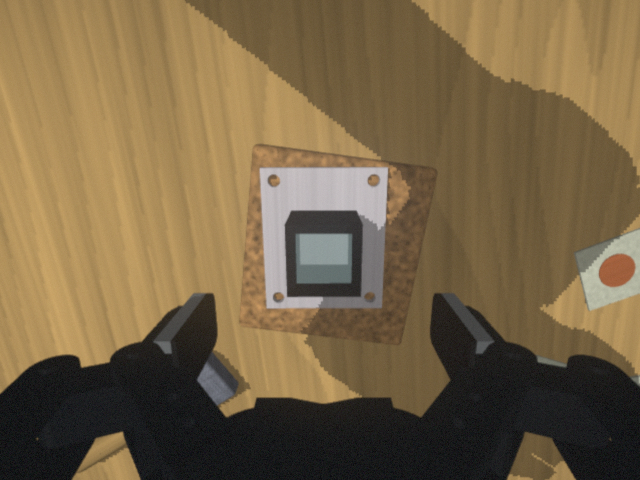

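View pics/side8.png

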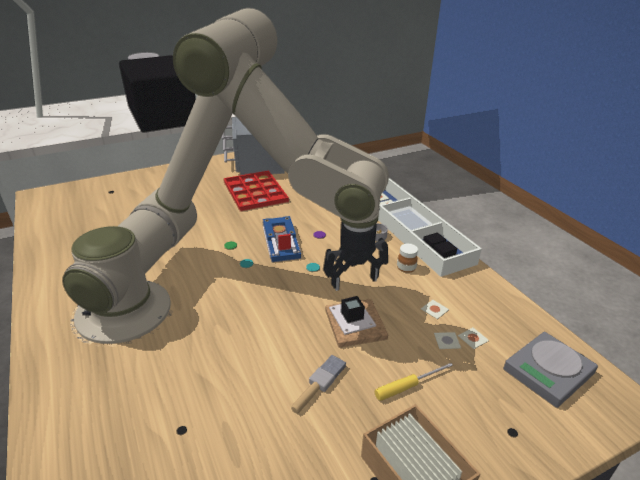

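```bash
python3 -m pendant '[[[0,0.03,-0.9],0,1],[[0,0.03,-0.9],0,1],[[0,0,-0.6],0,1],[[0,0,-0.24],0,1],[[0,0,0],0,1],[[0,0,0],0,1]]'
python3 - <<'E'
from h import *
save('wrist','wrist9.png')
E
```

```text
time_s: 9.45
position: [0.4897, -0.282, 0.0306]
tool_rot: [[-0.096, 0.002, 0.995], [-0.995, -0.002, -0.096], [0.001, -1.0, 0.002]]
ft_force: [0.7, 0.2, 0.8]
grip_width: 0.0852
```

View pics/wrist9.png

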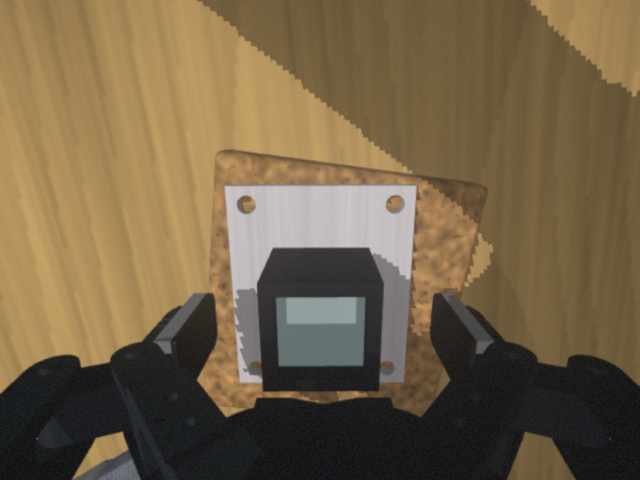

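The eyepiece (321,330) is centred between the pads. Closing.

```bash
python3 -m pendant '[[[0,0,0],0,0],[[0,0,0],0,0],[[0,0,0],0,0],[[0,0,0],0,0],[[0,0,0],0,0],[[0,0,0],0,0],[[0,0,0],0,0],[[0,0,0],0,0]]' 50
python3 -m pendant '[[[0,0,0.3],0,0],[[0,0,0.7],0,0],[[0,0,1],0,0],[[0,0,1],0,0],[[0,0,1],0,0],[[0,0,0],0,0],[[0,0,0],0,0],[[0,0,0],0,0]]'
python3 - <<'E'
from h import *
save('wrist','wrist10.png');save('side','side10.png')
E
```

```text
time_s: 10.17
position: [0.4893, -0.2815, 0.0298]
tool_rot: [[-0.095, 0.001, 0.995], [-0.995, -0.001, -0.095], [0.001, -1.0, 0.001]]
ft_force: [-1.6, 0.4, 6.2]
grip_width: 0.0416
time_s: 10.83
position: [0.4885, -0.2808, 0.1483]
tool_rot: [[-0.096, -0.001, 0.995], [-0.995, 0.001, -0.096], [-0.001, -1.0, -0.001]]
ft_force: [0.3, -0.6, -1.9]
grip_width: 0.0415
```

View pics/wrist10.png

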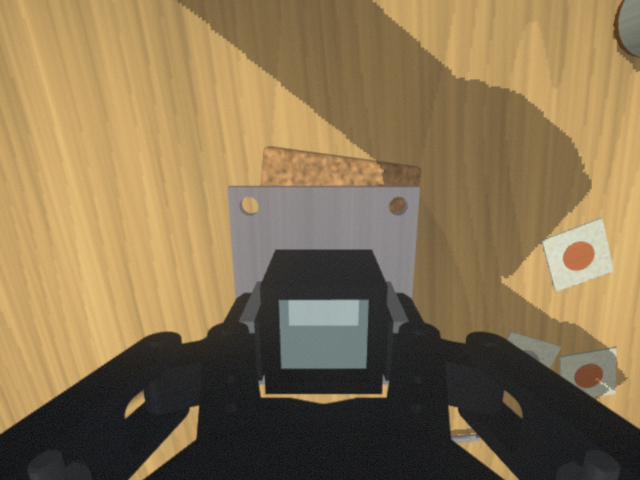

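View pics/side10.png

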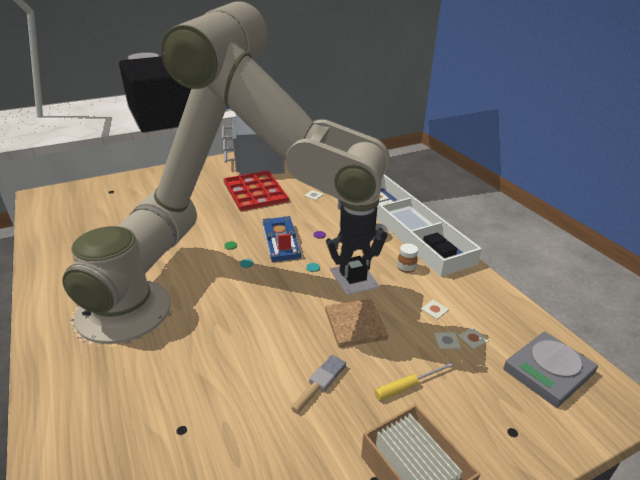

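Held level: the two front holes are at (250,205) and (398,205), and the cork is left behind. Next I'll measure where the plate sits in the tool frame.

```bash
cat > m.py <<'E'
from h import *
def coverpos(fn,guess,dz=.0118,show=True):
    D=np.load(f'pics/{fn}.npz');im=D['im'];s=dict(position=D['p'],tool_rot=D['R'])
    zt=D['p'][2]-dz+.005
    P=ray('wrist',guess,zt,s)
    t=P-D['p'];  # world offset
    R=D['R'];yaw=np.degrees(np.arctan2(R[1,2],R[0,2]))
    a=P[1]-P[0];cy=np.degrees(np.arctan2(a[1],a[0]))
    f=np.array([-np.sin(np.radians(cy)),np.cos(np.radians(cy))])
    c=P.mean(0)[:2]-.04*f
    print('spacing',np.linalg.norm(a),'cover cross yaw',cy,'jaw yaw',yaw,'centre',c,'off tcp',c-D['p'][:2])
    return c,cy
E
python3 - <<'E'
from m import *
im=np.load('pics/wrist10.npz')['im']
i=cv2.cvtColor(im,cv2.COLOR_RGB2BGR)[170:420,210:440];cv2.imwrite('pics/w10.png',cv2.resize(i,None,fx=3,fy=3,interpolation=cv2.INTER_CUBIC)[:600])
coverpos('wrist10',[(249.7,205),(398.3,205)])
D=np.load('pics/wrist10.npz');P=cloud('wrist',D['d'],dict(position=D['p'],tool_rot=D['R']));print(P[195:240:8,270:390:30,2].round(4),D['p'])
E
```

```text
spacing 0.06242544464502105 cover cross yaw -5.471588283420473 jaw yaw -5.486964742578988 centre [ 0.48875979 -0.28122927] off tcp [ 0.00025331 -0.00039643]
[[0.1425 0.1407 0.1409 0.1413]
 [0.1422 0.1407 0.1406 0.1412]
 [0.1414 0.1418 0.1403 0.1412]
 [0.1416 0.1414 0.1418 0.1417]
 [0.1415 0.1415 0.2907 0.1415]
 [0.1415 0.1407 0.1417 0.1418]] [ 0.48850647 -0.28083284  0.14834583]
```

View pics/w10.png

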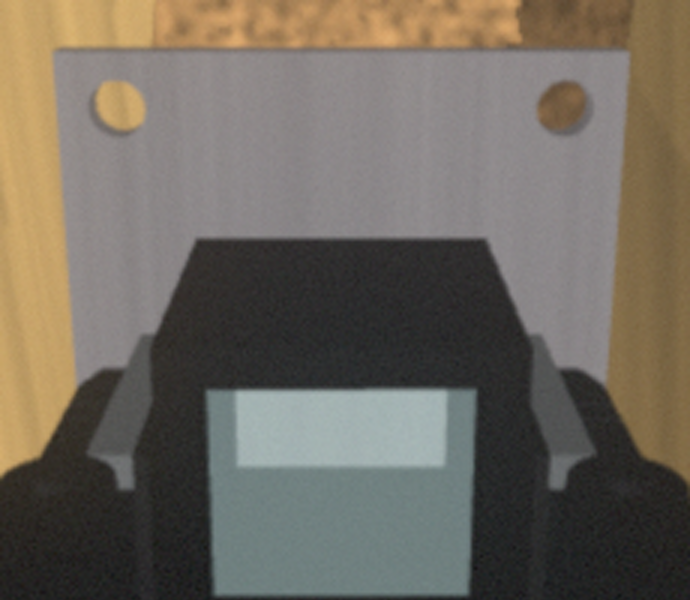

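```bash
python3 -m pendant '[[[-0.092,0.5,0],-0.134,0],[[-0.092,0.951,0],-0.134,0],[[-0.092,0.951,0],-0.134,0],[[-0.092,0.951,0],-0.134,0],[[-0.092,0.951,0],-0.134,0],[[-0.092,0.951,0],-0.134,0],[[-0.092,0.951,0],-0.134,0],[[-0.092,0.951,0],-0.134,0],[[-0.092,0.951,0],-0.134,0],[[-0.092,0.951,0],-0.134,0],[[-0.092,0.951,0],-0.134,0],[[-0.092,0.951,0],-0.134,0]]'
python3 -m pendant '[[[0,0.451,0],0,0],[[0,0,0],0,0],[[0,0,0],0,0],[[0,0,0],0,0],[[0,0,0],0,0]]'
python3 - <<'E'
from h import *
save('wrist','wrist11.png')
E
```

```text
time_s: 11.93
position: [0.4551, 0.0489, 0.1482]
tool_rot: [[-0.235, -0.002, 0.972], [-0.972, 0.0, -0.235], [0.0, -1.0, -0.002]]
ft_force: [0.8, -0.9, -1.2]
grip_width: 0.0414
time_s: 12.35
position: [0.456, 0.0602, 0.1488]
tool_rot: [[-0.235, -0.001, 0.972], [-0.972, -0.0, -0.235], [0.0, -1.0, -0.001]]
ft_force: [-0.5, -0.1, -1.4]
grip_width: 0.0417
```

View pics/wrist11.png

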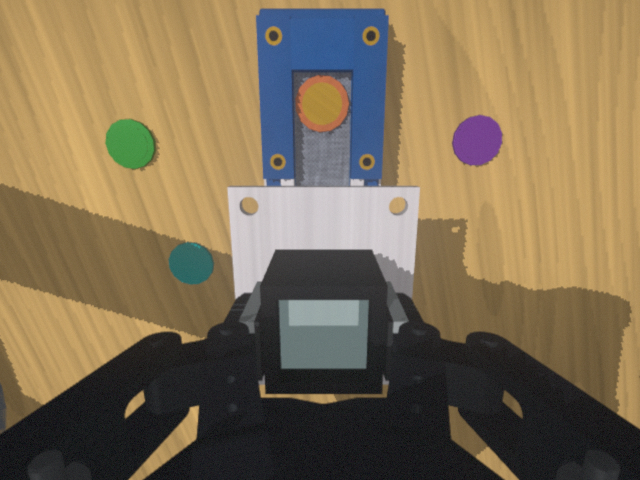

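```bash
python3 - <<'E'
from m import *
D=np.load('pics/wrist11.npz');im=D['im'];s=dict(position=D['p'],tool_rot=D['R'])
hsv=cv2.cvtColor(im,cv2.COLOR_RGB2HSV);pts=[]
for (u,v) in [(274,36),(371,36),(278,162),(367,162)]:
    w=hsv[v-13:v+14,u-13:u+14]; m=(~((w[...,0]>100)&(w[...,0]<125)&(w[...,1]>120))).astype(np.uint8)
    n,l,st,ce=cv2.connectedComponentsWithStats(m);k=l[13,13] or 1
    b=st[k];pts.append([u-13+b[0]+(b[2]-1)/2,v-13+b[1]+(b[3]-1)/2]);print(pts[-1],b)
H=ray('wrist',pts,.032,s);c=H.mean(0);a=(H[0]+H[1]-H[2]-H[3])/2;print(H.round(4),c,np.degrees(np.arctan2(a[1],a[0])),np.linalg.norm(a),np.linalg.norm(H[0]-H[1]))
m=cv2.inRange(hsv,(3,110,90),(35,255,255));M=np.zeros_like(m);M[70:140,294:354]=m[70:140,294:354]
cc=max(cv2.findContours(M,0,2)[0],key=cv2.contourArea);uv,r=cv2.minEnclosingCircle(cc);p=ray('wrist',uv,.024,s)[0];u=a[:2]/np.linalg.norm(a);print('medal',uv,r,p,(p-c)[:2]@u)
cv=coverpos('wrist11',[(249.3,205),(398.3,205)])[0];print('need shift',c[:2]-cv)
E
```

```text
[np.float64(273.0), np.float64(35.0)] [  3   2  19  21 312]
[np.float64(370.5), np.float64(35.5)] [  3   3  20  20 303]
[np.float64(277.5), np.float64(161.5)] [  4   4  18  18 258]
[np.float64(366.5), np.float64(161.5)] [  4   4  18  18 254]
[[0.4551 0.1948 0.032 ]
 [0.5163 0.1797 0.032 ]
 [0.4363 0.1168 0.032 ]
 [0.4975 0.102  0.032 ]] [0.47629256 0.14832902 0.032     ] 76.46171949011097 0.08010271779563197 0.06307315864735093
medal (321.7083435058594, 103.0) 28.244596481323242 [0.47602457 0.14789059 0.024     ] -0.0004889842816111637
spacing 0.062572181212734 cover cross yaw -13.585027358159962 jaw yaw -13.590729606019183 centre [0.45619059 0.05976846] off tcp [ 0.00019949 -0.00042323]
need shift [0.02010197 0.08856056]
```

The medal is home, -0.5 mm from the hole centre, and the yaw matches to about 0.1°. Moving over the seat, then down.

```bash
python3 -m pendant '[[[0.1675,0.738,0],0,0],[[0.1675,0.738,0],0,0],[[0.1675,0.738,0],0,0],[[0.1675,0.738,0],0,0],[[0,0,0],0,0],[[0,0,-0.6],0,0],[[0,0,-0.8],0,0],[[0,0,-0.7],0,0],[[0,0,-0.5],0,0],[[0,0,-0.2],0,0],[[0,0,0],0,0],[[0,0,0],0,0]]'
python3 -m pendant '[[[0,0,0],0,0],[[0,0,0],0,0],[[0,0,0],0,0]]'
python3 - <<'E'
from h import *
save('wrist','wrist12.png');save('side','side12.png')
for k in range(4):
    s=env.observe();print(s['position'].round(5));env.get_image('wrist')
im=np.load('pics/wrist12.npz')['im'];i=cv2.cvtColor(im,cv2.COLOR_RGB2BGR)
cv2.imwrite('pics/w12.png',cv2.resize(i[120:310,220:430],None,fx=3,fy=3,interpolation=cv2.INTER_CUBIC))
i=cv2.imread('pics/side12.png');cv2.imwrite('pics/s12.png',cv2.resize(i[190:290,220:350],None,fx=6,fy=6,interpolation=cv2.INTER_CUBIC))
E
```

```text
time_s: 13.4
position: [0.4764, 0.1491, 0.0656]
tool_rot: [[-0.235, 0.0, 0.972], [-0.972, -0.0, -0.235], [-0.0, -1.0, 0.0]]
ft_force: [-0.4, 0.5, -0.9]
grip_width: 0.0416
time_s: 13.65
position: [0.4764, 0.1496, 0.0659]
tool_rot: [[-0.234, 0.002, 0.972], [-0.972, 0.0, -0.234], [-0.0, -1.0, 0.001]]
ft_force: [0.1, -0.5, -0.5]
grip_width: 0.0416
[0.4762  0.14969 0.06559]
[0.47613 0.14968 0.06547]
[0.4761  0.14969 0.06536]
[0.47604 0.14968 0.0653 ]
```

View pics/w12.png

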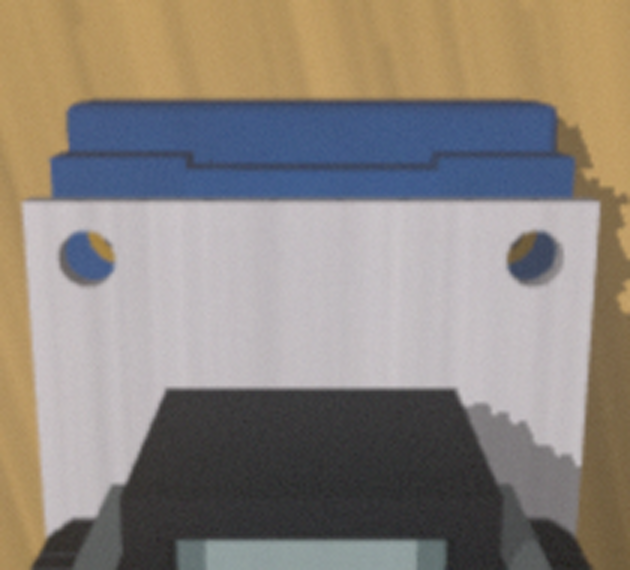

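View pics/s12.png

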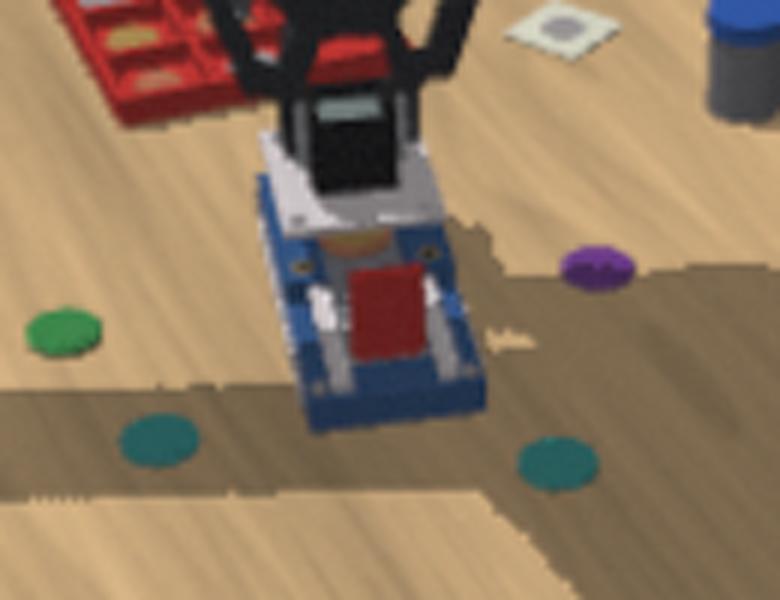

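```bash
python3 -m pendant '[[[0,-0.033,-0.11],0,0],[[0,0,-0.11],0,0],[[0,0,0],0,0],[[0,0,0],0,0],[[0,0,0],0,0]]'
python3 - <<'E'
from h import *
for k in range(6):
    env.get_image('wrist');s=env.observe();R=s['tool_rot'];print(s['position'].round(5),np.degrees(np.arctan2(R[1,2],R[0,2])).round(2),R[2].round(4))
save('wrist','wrist13.png');save('side','side13.png');save('top','top13.png')
im=np.load('pics/wrist13.npz')['im'];i=cv2.cvtColor(im,cv2.COLOR_RGB2BGR)
cv2.imwrite('pics/w13.png',cv2.resize(i[120:310,220:430],None,fx=3,fy=3,interpolation=cv2.INTER_CUBIC))
E
```

```text
time_s: 14.37
position: [0.476, 0.1487, 0.0584]
tool_rot: [[-0.234, -0.0, 0.972], [-0.972, -0.0, -0.234], [0.0, -1.0, -0.0]]
ft_force: [-0.3, -0.9, -1.8]
grip_width: 0.0414
[0.47605 0.14865 0.05851] -13.52 [-0. -1. -0.]
[0.47609 0.14867 0.05858] -13.52 [-0.e+00 -1.e+00  2.e-04]
[0.47605 0.14868 0.05857] -13.52 [-1.e-04 -1.e+00  1.e-04]
[0.47606 0.14866 0.05857] -13.52 [-0.e+00 -1.e+00  1.e-04]
[0.47609 0.14868 0.05859] -13.52 [-1.e-04 -1.e+00  2.e-04]
[0.47606 0.14868 0.05858] -13.52 [-1.e-04 -1.e+00  1.e-04]
```

View pics/w13.png

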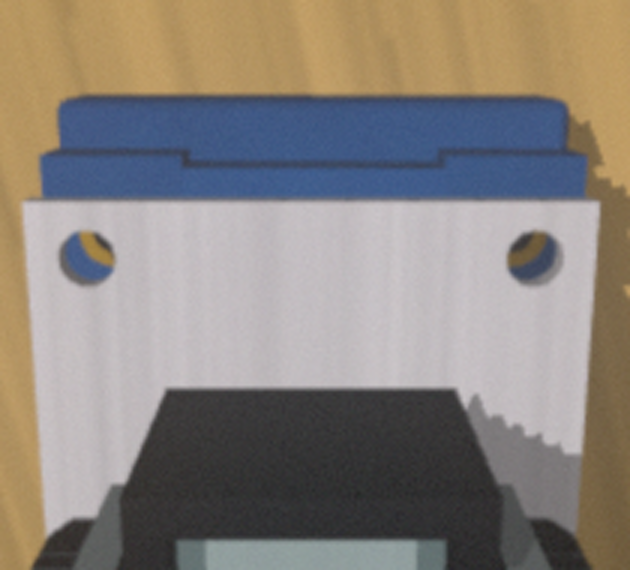

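View pics/side13.png

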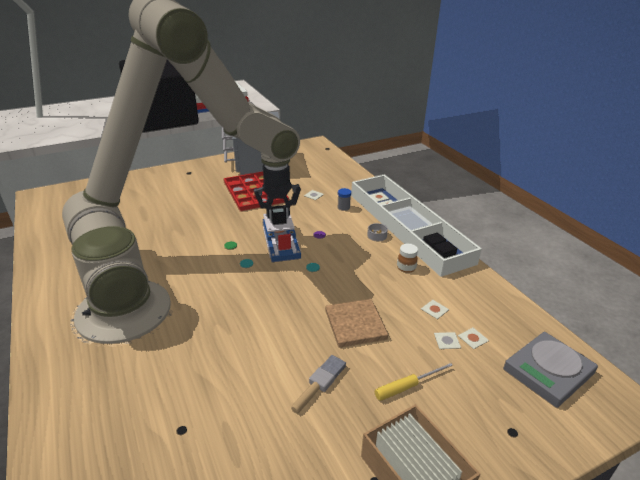

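View pics/top13.png

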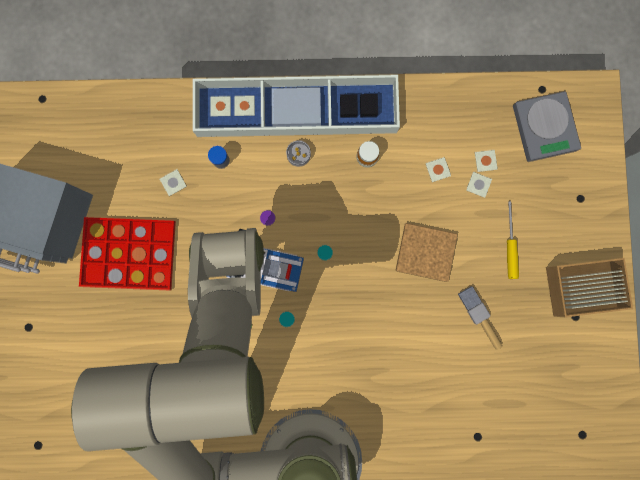

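```bash
python3 - <<'E'
from m import *
D=np.load('pics/wrist13.npz');s=dict(position=D['p'],tool_rot=D['R'])
g=lambda L:[((x+.5)/3-.5+220,(y+.5)/3-.5+120) for x,y in L]
u=np.array([.234,.972]);v=np.array([-u[1],u[0]])
A=ray('wrist',g([(41,152),(587,152)]),.032,s)[:,:2];B=ray('wrist',g([(24,201),(600,201)]),D['p'][2]-.0118+.005,s)[:,:2]
print('jig corner',A,np.linalg.norm(A[0]-A[1]),'centre',A.mean(0)-.052*u)
print('cov corner',B,np.linalg.norm(B[0]-B[1]),'centre',B.mean(0)-.048*u)
c,_=coverpos('wrist13',g([(87.5,258),(535,258)]))
for j in ([.47636,.14831],[.4765,.1489],A.mean(0)-.052*u):
    e=c-np.array(j);print('cover-jig along x,y mm',1e3*e@u,1e3*e@v)
# ring position predicted
K,Rc,cc=pose('wrist',s)
for y in (.0315,-.0315):
    X=np.r_[c+.04*u+y*v,.032];q=K@(Rc.T@(X-cc));q=q[:2]/q[2];print('ideal jig hole in crop',(q-[220,120]+.5)*3-.5)
P=cloud('wrist',D['d'],s);print('plate z',np.median(P[200:235,250:270,2]),np.median(P[200:235,375:395,2]),np.median(P[192:200,270:380,2]),np.median(P[235:245,270:380,2]))
print('rail z',np.median(P[175:183,236:280,2]),np.median(P[175:183,370:412,2]))
E
```

```text
jig corner [[0.44780865 0.20921731]
 [0.52984102 0.18948284]] 0.08437273658995699 centre [0.47665684 0.14880607]
cov corner [[0.44869355 0.20393666]
 [0.52602326 0.1853347 ]] 0.07953563224613784 centre [0.4761264  0.14797968]
spacing 0.06267922230631069 cover cross yaw -13.524743203489964 jaw yaw -13.522481031806462 centre [0.47603927 0.14801285] off tcp [-1.95330654e-05 -6.62463624e-04]
cover-jig along x,y mm -0.36387781344307923 0.24221775421713443
cover-jig along x,y mm -0.97011781344308 0.24023775421710697
cover-jig along x,y mm -0.9155188296703254 0.4146638276428169
ideal jig hole in crop [111.63055924 234.89085601]
ideal jig hole in crop [510.93434649 234.96490893]
plate z 0.05121258009502917 0.05126893382160659 0.05137947417649852 0.0513776093882638
rail z 0.03158939164356231 0.031609244220066154
```

```bash
python3 -m pendant '[[[0.014,0.017,0.01],0,0],[[0,0,0],0,0],[[0,0,0],0,0],[[0,0,0],0,0],[[0,0,0],0,0],[[0,0,0],0,0]]'
python3 - <<'E'
from h import *
save('wrist','wrist14.png')
im=np.load('pics/wrist14.npz')['im'];i=cv2.cvtColor(im,cv2.COLOR_RGB2BGR)
cv2.imwrite('pics/w14.png',np.hstack([cv2.resize(i[190:222,232:268],None,fx=10,fy=10,interpolation=cv2.INTER_CUBIC),cv2.resize(i[190:222,380:416],None,fx=10,fy=10,interpolation=cv2.INTER_CUBIC)]))
s=env.observe();print(s['position'],s['ft_force'])
E
```

```text
time_s: 15.32
position: [0.4764, 0.1492, 0.0588]
tool_rot: [[-0.234, -0.0, 0.972], [-0.972, -0.0, -0.234], [0.0, -1.0, -0.0]]
ft_force: [0.2, 0.3, -1.2]
grip_width: 0.0418
[0.47641332 0.14915323 0.05881995] [ 1.35861127 -0.02896881 -1.62157827]
```

View pics/w14.png

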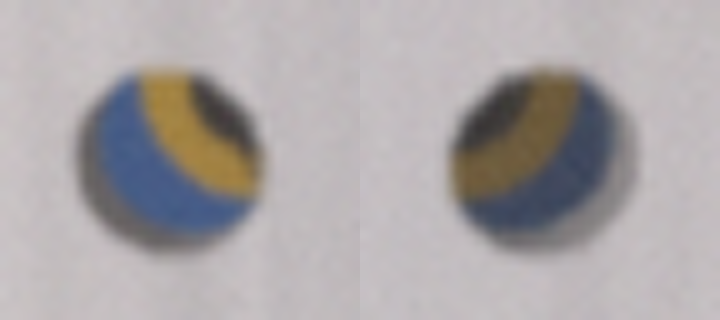

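The threaded bores show through both front holes, symmetric and within about 0.3 mm of the ideal position. Handing in.

```bash
python3 - <<'E'
from rig import env
s=env.observe();print(s['time_s'],s['grip_width']);print(env.close_job())
E
```

```text
15.3667 0.041435310052733335
the job is handed in; nothing more can be done
None
```

I pushed the slide to its stop and let it spring back, then picked up the cover by its eyepiece. I handed the job in at 15.4 s with the cover held over the seat.

- **Slide and medal:** The push force rose to about 27 N at the stop, and the pad then returned to its start position. Afterwards the medal measured about 0.5 mm short of the seat centre in the wrist view and 1.1 mm in the top view. I read both as home, within measuring error.
- **Height and level:** Depth readings just before the last 0.3 mm lift put the cover's underside 14.7 mm above the rails. The tool is vertical and the turn matches the jig to about 0.1°.
- **Hole alignment:** The threaded bores show symmetrically through both front holes, within about 0.3 mm of ideal. The eyepiece hid the two rear holes in the last wrist view, so their alignment is inferred from the front pair and the plate's geometry.
- **Disagreement between views:** Before the last correction, different measurements put the cover 0.4 to 1.0 mm short along the slide's direction. I corrected by an in-between amount.
- **Bystanders:** In the last top and side pictures the other things on the bench look unmoved. This was judged by eye, not measured, and the arm hid the loose green disc beside the jig in the top picture, though the side picture shows it in place.

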